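Lay the coloured ink sticks on their rests

ROBOT

A 6-joint arm with a two-finger parallel gripper is mounted at the origin on the work surface. World frame = base frame: x ahead of the robot, y to its left, z up, the work surface at z = 0. Lengths are in m, angles in degrees, forces in N, time in s.
With the tool pointing down it reaches from about 0.4 to 0.825 m from the base axis. Payload 7 kg.
Tool frame: the origin (TCP) lies at the very end of the fingers, on their centre line; the grasp point (between the pads) lies 19 mm behind it (r.grasp_offset is the z of the grasp point in the tool frame, in m); z points along the fingers, y is the direction in which the jaws open and shut (so a half turn about z gives the same grasp; the last joint's range is limited). The gripper opens to 88 mm and grips with 3 to 60 N. Pads are 19 mm wide; open, the fingers measure 130 mm over their backs; the gripper's body (78 mm by 193 mm) begins 47 mm behind the grasp point.
Start: joints at [93.054, 20.546, 0.682, 0, -70.136, -16.507], TCP at [0.157, 0.656, 0.227] pointing down, gripper open.
Joint ranges: [-176.03, 176.03], [-82.01, 121.73], [-58.28, 71.71], [-173.87, 95.51], [-174.79, -0.11], [-173.66, 173.66]. Speed limits (degrees/s): [136.94, 136.94, 172.46, 180, 180, 180].

INTERFACE

Orientations are given as [roll, pitch, yaw] about the fixed x, y, z axes, in that order (R = Rz(yaw) Ry(pitch) Rx(roll)).
In Python, from plant import r, capture, calibration, order gives the robot as it stands.
- The arm moves only by the tool servo_tool, never from a script. Its arguments are lists of equal length, an entry for each row: "grip": the closure, from -1 (fully open) to 1 (shut), so that 0 is half open; "translation": the shift along the tool's x, y, z in m, a list of three; "turn": the turn about the tool's z in rad. A call has 1 to 10 rows; each row is the pose to reach, as a shift and turn from the pose commanded when the call began, along the tool's axes at that moment; what a row does not reach only later rows make up. A row lasts 1/12 s, in which the tool goes at most 41.7 mm and 7.16 degrees, less where a joint would pass 70% of its speed; a pose out of reach is approached as far as the arm can. A call with a gripper value outside its range is refused whole. The fingers move at their own pace and stop on an object; "newtons" is the grip in N (left out, the last holds). Time passes only in rows, so rows that repeat a pose let the fingers close. It gives the time, the measured TCP pose, the force and the opening at its end, in the units of the state.
- r.get_state(): the state, without advancing time (a new reading comes with each control period).
- capture(name): name is "side" or "top"; returns (picture, depth): 400x640x3 uint8, blue, green, red; 400x640 float32, m along the optical axis (not along the pixel's ray), 0 where there is no reading.
- calibration(name): a dict with "fx", "fy", "cx", "cy" (pixels), "view" (4x4, takes a point from world to camera coordinates). Camera axes: x right, y up, looking along -z (the intrinsics and any distortion apply to the point x, -y, -z); pixel columns grow to the right and rows downward; lengths in m; the calibration is good to about 2 mm. A picture is of the moment at which its call begins. calibration takes no time and is no camera call.
- order.close_job(): hands the job in, once; it reports no verdict.
The state is a dict: "time_s": time; "joints": joint angles; "qd": joint speeds; "joint_torque": joint torques, N m; "tcp_pos": TCP position; "eef_rot": TCP orientation; "contact_force": force on the tool from outside, world axes, zero at the start; "moment": the same for the moment, N m; "gripper_width": finger opening in m.
Only numpy, scipy, OpenCV 4.12 (cv2) and the standard library are available. Lean on these libraries where they do the work, as an engineer would, in place of code of your own. Each camera call takes 0.05 s, during which the arm holds its last target.

TASK

Set the painting table for class: lay each of the four coloured ink sticks flat and lengthwise on the ink rest of its own colour, in the middle of the flat top between the two raised ends. Set each stick down gently, without letting it drop, keep the rests standing on the table, and leave the two black ink sticks where they lie.

Things in the scene. Friction and masses are not known exactly. Their poses are not given: they have to be found in the camera images.
- stick_red: The red ink stick: a loose solid bar, 72 long x 22 wide x 14 mm thick, red with two narrow brass bands round it, about 25 to 50 g, lying flat on the table. Origin: centre of its underside. x along its length, y across its width, z up.
- stick_blue: The blue ink stick: a loose solid bar, 72 long x 22 wide x 14 mm thick, blue with two narrow brass bands round it, about 25 to 50 g, lying flat on the table. Origin: centre of its underside. x along its length, y across its width, z up.
- stick_green: The green ink stick: a loose solid bar, 72 long x 22 wide x 14 mm thick, green with two narrow brass bands round it, about 25 to 50 g, lying flat on the table. Origin: centre of its underside. x along its length, y across its width, z up.
- stick_yellow: The yellow ink stick: a loose solid bar, 72 long x 22 wide x 14 mm thick, yellow with two narrow brass bands round it, about 25 to 50 g, lying flat on the table. Origin: centre of its underside. x along its length, y across its width, z up.
- stick_black_a: A black ink stick, same bar as the coloured ones (72 x 22 x 14 mm, two brass bands) but black; lies flat on the table and is to be left alone. Origin: centre of its underside; x along its length, z up.
- stick_black_b: A black ink stick, same bar as the coloured ones (72 x 22 x 14 mm, two brass bands) but black; lies flat on the table and is to be left alone. Origin: centre of its underside; x along its length, z up.
- rest_red: The red ink rest: a low red glazed ceramic stand, loose, 200 g, standing on the table, 108 long x 48 wide. Its flat top is 16 mm above the table; at each end a 5 mm wide lip across it rises to 20 mm, leaving 98 mm of flat top between the lips; the long sides have no lip. Origin: centre of its underside, at table height. x along its length, y across, z up.
- rest_blue: The blue ink rest: a low blue glazed ceramic stand, loose, 200 g, standing on the table, 108 long x 48 wide. Its flat top is 16 mm above the table; at each end a 5 mm wide lip across it rises to 20 mm, leaving 98 mm of flat top between the lips; the long sides have no lip. Origin: centre of its underside, at table height. x along its length, y across, z up.
- rest_green: The green ink rest: a low green glazed ceramic stand, loose, 200 g, standing on the table, 108 long x 48 wide. Its flat top is 16 mm above the table; at each end a 5 mm wide lip across it rises to 20 mm, leaving 98 mm of flat top between the lips; the long sides have no lip. Origin: centre of its underside, at table height. x along its length, y across, z up.
- rest_yellow: The yellow ink rest: a low yellow glazed ceramic stand, loose, 200 g, standing on the table, 108 long x 48 wide. Its flat top is 16 mm above the table; at each end a 5 mm wide lip across it rises to 20 mm, leaving 98 mm of flat top between the lips; the long sides have no lip. Origin: centre of its underside, at table height. x along its length, y across, z up.
Things that resemble listed ones, but are neither listed nor needed, are in the scene too. Leave any white look-alike of the stick_yellow alone. Leave any pink look-alike of the rest_yellow alone.

How it is judged:
By the outcome, as a careful person would: the job done as asked, in the order asked, and still so for the second after the job is handed in, with the robot touching nothing.
It also fails if it takes over 106 s, if anything falls off the work surface, if the arm or the gripper's body presses on something with over 40 N, if the wrist force passes 120 N, or if a joint passes its speed limit or range.

## Working session

There is one attempt and no reset: what is moved stays moved. The work goes in short steps, Python scripts to look and compute and a tool call to move; the robot and the scene stay as the last step left them, time stands still between calls to the robot, and variables do not carry over. Pictures are saved under pics/ and viewed, and the job is handed in when it is done.

Besides the shell and the picture viewer there is one more tool, called after "Request:" as name(argument=value, ...) on one line, values as JSON. servo_tool: Moves the arm, as the interface text tells. Its arguments: {"type":"object","properties":{"grip":{"type":"array","items":{"type":"number"}},"translation":{"type":"array","items":{"type":"array","items":{"type":"number"}}},"turn":{"type":"array","items":{"type":"number"}},"newtons":{"type":"number"}},"required":["grip","translation","turn"]}

```bash
ls; mkdir -p pics
python3 - <<'E'
from plant import r,capture,calibration,order
import cv2
for n in("top","side"):
    p,d=capture(n); cv2.imwrite(f"pics/{n}0.png",p); import numpy as np; np.save(f"pics/{n}0d.npy",d); print(calibration(n))
s=r.get_state(); print(s, r.grasp_offset)
E
```

```text
pics
{'fx': 459.31480811274486, 'fy': 459.31480811274486, 'cx': 322.0348381939753, 'cy': 192.36608950345908, 'view': array([[-2.41846552e-02, -9.99706774e-01,  1.21191295e-03,
         6.33108330e-02],
       [ 9.81919315e-01, -2.35266424e-02,  1.87832253e-01,
        -5.08902616e-01],
       [-1.87748664e-01,  5.73265901e-03,  9.82200375e-01,
        -1.38548206e+00],
       [ 0.00000000e+00,  0.00000000e+00,  0.00000000e+00,
         1.00000000e+00]])}
{'fx': 371.10181392356503, 'fy': 371.10181392356503, 'cx': 319.37604424395306, 'cy': 197.46417526912435, 'view': array([[ 9.44828499e-01, -3.27564985e-01,  5.36737853e-04,
        -4.76127312e-01],
       [ 2.52152503e-01,  7.28352688e-01,  6.37119673e-01,
        -1.93939717e-01],
       [-2.09089030e-01, -6.01833484e-01,  7.70764707e-01,
        -8.41153074e-01],
       [ 0.00000000e+00,  0.00000000e+00,  0.00000000e+00,
         1.00000000e+00]])}
{'time_s': 0.1, 'joints': array([ 9.30548218e+01,  2.05865203e+01,  6.39653905e-01, -1.74078110e-02,
       -7.01339764e+01, -1.65063444e+01]), 'qd': array([-0.02390124, -0.08994107,  0.06639516,  0.11799531, -0.03325088,
        0.01060494]), 'joint_torque': array([-1.05126692e-03, -5.84159374e+01,  2.93751580e+01,  7.01555014e+00,
        1.01749896e-02, -4.35217908e-05]), 'tcp_pos': array([0.15695224, 0.656067  , 0.22573134]), 'eef_rot': array([ 1.79917839e+02, -7.28027060e-03, -1.34574445e+01]), 'contact_force': array([ 0.26245834, -0.64400842,  0.60304411]), 'moment': array([ 0.00884759, -0.04741767,  0.05026559]), 'gripper_width': 0.08770627679219004} -0.0188
```

View pics/top0.png

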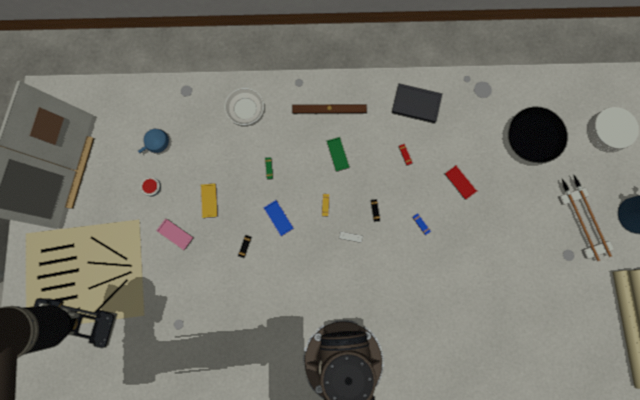

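View pics/side0.png

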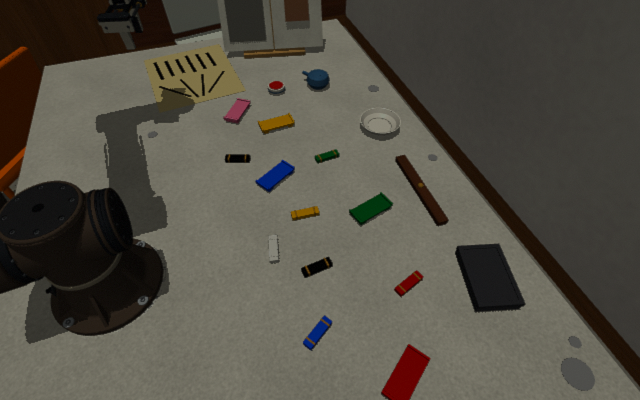

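Top view: there are four coloured sticks, green (269,168), yellow (325,205), red (405,154) and blue (421,224). The rests are green (338,154), blue (278,218), red (460,182) and yellow (209,201). The look-alikes are white (350,237) and pink (175,234), and the black sticks are at (375,210) and (245,246).

```bash
cat > h.py <<'E'
import numpy as np,cv2
from plant import r,capture,calibration,order
HUE={'red':[(0,6),(172,180)],'blue':[(105,130)],'green':[(45,85)],'yellow':[(14,30)]}
def cast(n,uv,z):
    c=calibration(n);V=c['view'];R=V[:3,:3];C=-R.T@V[:3,3]
    uv=np.atleast_2d(np.asarray(uv,float))
    d=np.c_[(uv[:,0]-c['cx'])/c['fx'],-(uv[:,1]-c['cy'])/c['fy'],-np.ones(len(uv))]@R
    return (C+d*((z-C[2])/d[:,2])[:,None])[:,:2]
def mask(p,col):
    h=cv2.cvtColor(p,cv2.COLOR_BGR2HSV)
    m=np.zeros(p.shape[:2],np.uint8)
    for a,b in HUE[col]: m|=cv2.inRange(h,(a,110,40),(b,255,255))
    return cv2.morphologyEx(m,cv2.MORPH_CLOSE,np.ones((7,7),np.uint8)) if False else m
def find(n,p,col,z,region=((.40,.82),(-.40,.36)),up=4):
    P=cv2.resize(p,None,fx=up,fy=up,interpolation=cv2.INTER_CUBIC)
    m=cv2.morphologyEx(mask(P,col),cv2.MORPH_CLOSE,np.ones((21,21),np.uint8))
    out=[]
    for c in cv2.findContours(m,cv2.RETR_EXTERNAL,cv2.CHAIN_APPROX_NONE)[0]:
        if cv2.contourArea(c)<40*up*up: continue
        uv=(c[:,0]+.5)/up-.5
        xy=cast(n,uv,z)
        q=(xy*1000).astype(np.float32)
        M=cv2.moments(q.reshape(-1,1,2)); ctr=np.array([M['m10'],M['m01']])/M['m00']
        (cx,cy),(w,h),a=cv2.minAreaRect(q)
        if w<h: a+=90;w,h=h,w
        a=(a+90)%180-90
        t=.5*np.degrees(np.arctan2(2*M['mu11'],M['mu20']-M['mu02']))
        out.append((uv.mean(0).round(),ctr.round(1),round(a,1),round(t,1),round(w),round(h),int(abs(M['m00']))))
    return out
E
python3 - <<'E'
from h import *
for col in HUE:
    for n in('top','side'):
        p=cv2.imread(f'pics/{n}0.png')
        for o in find(n,p,col,.0075): print(col,n,*o)
p=cv2.imread('pics/top0.png')
cv2.imwrite('pics/crop0.png',cv2.resize(p[120:270,140:500],None,fx=2.2,fy=2.2,interpolation=cv2.INTER_CUBIC))
E
```

```text
red top [149. 186.] [553.4 606.5] 2.5 23.9 46 45 1646
red top [461. 182.] [ 541.7 -396.1] 35.1 35.0 107 49 4907
red top [405. 154.] [ 638.4 -223.2] 19.5 18.9 70 21 1312
red side [405. 375.] [ 544.3 -392.4] 34.9 31.6 116 50 5067
red side [408. 283.] [ 638.2 -224. ] 18.8 19.5 76 24 1706
red side [237. 110.] [395.6 521.3] 53.8 56.2 122 56 5902
red side [276.  85.] [553.9 620.9] 70.9 58.6 51 50 1989
blue top [421. 224.] [ 409.2 -260.7] 32.3 32.7 70 22 1250
blue top [629. 217.] [ 412.5 -918.4] 30.9 29.3 80 53 1839
blue top [278. 218.] [440.2 192.4] 30.7 30.6 107 46 4739
blue side [317. 332.] [ 408.8 -261.5] 32.6 33.0 74 24 1610
blue side [275. 175.] [440.5 194.7] 30.4 31.8 115 60 5933
green top [269. 168.] [603.2 222.1] 5.1 5.2 69 17 1056
green top [338. 154.] [645.3  -2.7] 15.5 15.2 105 43 4304
green side [370. 207.] [648.2   1.3] 15.1 15.0 110 51 4993
green side [326. 155.] [604.3 224.9] 3.9 4.3 71 22 1315
yellow top [584. 228.] [ 387.4 -774.2] 17.2 17.3 219 7 1111
yellow top [325. 205.] [478.2  41.9] -4.7 -4.4 71 20 1315
yellow top [595. 223.] [ 397.5 -813.5] 17.0 17.2 219 8 1138
yellow top [209. 200.] [501.5 414. ] 3.7 3.9 109 48 5008
yellow top [ 79. 172.] [604.9 834. ] -12.6 -12.6 236 24 4890
yellow top [ 46. 126.] [763.9 955.1] -12.9 19.2 106 86 7165
yellow top [320.  18.] [1132.9   41.1] -90.0 -90.0 2220 36 73913
yellow side [122. 316.] [ 32.  -93.5] 15.4 10.4 50 24 466
yellow side [305. 213.] [477.8  40.4] -4.2 -3.7 74 32 2176
yellow side [276. 123.] [501.5 415.7] 3.5 4.5 113 71 6658
yellow side [274.  52.] [605.1 836.9] -12.5 -12.5 242 60 12726
yellow side [192.  77.] [279.9 783.6] -84.3 -84.3 350 293 99894
yellow side [297.  11.] [ 797.6 1181.4] 73.8 72.7 217 111 19761
```

View pics/crop0.png

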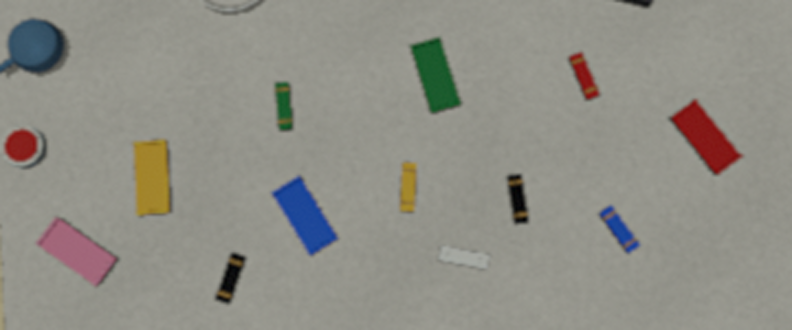

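The enlarged crop confirms which objects are which: the four coloured banded sticks, and the rests in matching glaze. The white bar at (350,237) and the pink rest at (175,234) are the decoys. I'll tighten the green mask before moving.

Run:
```python
from h import *
import h
def mask2(p,col,S,Vv):
    hh=cv2.cvtColor(p,cv2.COLOR_BGR2HSV);m=np.zeros(p.shape[:2],np.uint8)
    for a,b in HUE[col]: m|=cv2.inRange(hh,(max(a-5,0),S,Vv),(min(b+5,180),255,255))
    return m
for S,Vv in((60,15),(80,20),(110,20)):
    h.mask=lambda p,c:mask2(p,c,S,Vv)
    for col in ('green','blue','red'):
        for n in('top','side'):
            p=cv2.imread(f'pics/{n}0.png')
            for o in find(n,p,col,.0075):
                if .38e3<o[1][0]<700 and -410<o[1][1]<430:print(S,Vv,col,n,*o)
```

```text
60 15 green top [269. 168.] [603.8 222.2] 5.0 4.8 72 20 1320
60 15 green top [338. 154.] [645.5  -2.7] 15.2 15.2 108 46 4744
60 15 green side [370. 208.] [646.2  -0.8] 15.5 16.0 116 57 5913
60 15 green side [326. 156.] [602.9 220.3] 4.2 6.4 76 34 2268
60 15 blue top [421. 224.] [ 409.5 -260.8] 33.1 32.9 72 24 1485
60 15 blue top [278. 217.] [440.2 192.6] 30.8 30.7 110 49 5134
60 15 blue side [317. 332.] [ 408.8 -261.6] 32.8 33.2 75 25 1702
60 15 blue side [275. 175.] [440.5 194.7] 30.5 32.0 116 61 6194
60 15 red top [461. 182.] [ 541.8 -396.4] 35.2 35.1 110 52 5361
60 15 red top [405. 154.] [ 638.7 -223.4] 18.9 19.0 73 24 1618
60 15 red side [405. 375.] [ 544.5 -392.2] 35.1 31.4 117 51 5207
60 15 red side [408. 283.] [ 638.3 -224. ] 18.6 19.4 78 26 1853
80 20 green top [269. 168.] [603.6 222.2] 4.6 4.8 71 19 1202
80 20 green top [338. 154.] [645.3  -2.7] 15.7 15.2 107 45 4543
80 20 green side [370. 208.] [646.2  -0.9] 15.4 15.9 115 56 5723
80 20 green side [326. 156.] [603.  220.4] 3.2 6.1 74 33 2126
80 20 blue top [421. 224.] [ 409.3 -260.8] 32.8 32.7 71 23 1390
80 20 blue top [278.
[... 503 characters left out ...]
top [338. 154.] [645.3  -2.7] 15.5 15.2 105 43 4304
110 20 green side [370. 208.] [646.1  -0.9] 15.1 15.8 113 55 5538
110 20 green side [327. 156.] [602.9 220.3] 4.2 6.0 73 31 1972
110 20 blue top [421. 224.] [ 409.2 -260.7] 32.3 32.7 70 22 1250
110 20 blue top [278. 218.] [440.2 192.4] 30.7 30.6 107 46 4739
110 20 blue side [317. 332.] [ 408.8 -261.5] 32.6 33.0 74 24 1610
110 20 blue side [275. 175.] [440.5 194.7] 30.4 31.8 115 60 5937
110 20 red top [461. 182.] [ 541.7 -396.1] 35.1 35.0 107 49 4907
110 20 red top [405. 154.] [ 638.3 -223.3] 19.8 19.2 70 21 1348
110 20 red side [405. 375.] [ 544.3 -392.4] 34.9 31.6 116 50 5069
110 20 red side [408. 283.] [ 638.3 -224.1] 18.5 19.5 77 25 1740
```

```bash
cat >> h.py <<'E'
def plan(x,y,z,yaw):
    """shift in tool axes (m) & turn (rad) from the present measured pose to world target"""
    s=r.get_state(); p=s['tcp_pos']; R_,P_,Y_=np.radians(s['eef_rot'])
    d=np.array([x,y,z])-p
    tx=np.array([np.cos(Y_),np.sin(Y_)]);ty=np.array([np.sin(Y_),-np.cos(Y_)])
    t=-((yaw-np.degrees(Y_)+180)%360-180)
    print('t',round(s['time_s'],2),'tcp',p.round(4),'rot',s['eef_rot'].round(2),'w',round(s['gripper_width'],4),'j',s['joints'].round(1))
    print('shift',(d[:2]@tx).round(4),(d[:2]@ty).round(4),(-d[2]).round(4),'turn',np.radians(t).round(4),'deg',t.round(1))
E
python3 -c "
from h import *
plan(.6037,.2232,.10,-175)"
```

```text
t 0.1 tcp [0.157  0.6561 0.2257] rot [ 1.7992e+02 -1.0000e-02 -1.3460e+01] w 0.0877 j [ 93.1  20.6   0.6  -0.  -70.1 -16.5]
shift 0.5352 0.317 0.1257 turn 2.8194 deg 161.5
```

Request:
servo_tool(grip=[-0.4, -0.4, -0.4, -0.4, -0.4, -0.4, -0.4, -0.4, -0.4, -0.4], translation=[[0.535, 0.317, 0.06], [0.535, 0.317, 0.06], [0.535, 0.317, 0.06], [0.535, 0.317, 0.06], [0.535, 0.317, 0.06], [0.535, 0.317, 0.06], [0.535, 0.317, 0.06], [0.535, 0.317, 0.06], [0.535, 0.317, 0.06], [0.535, 0.317, 0.06]], turn=[2.8, 2.8, 2.8, 2.8, 2.8, 2.8, 2.8, 2.8, 2.8, 2.8], newtons=15)

```text
time_s: 0.93
tcp_pos: [0.4558, 0.3661, 0.1863]
eef_rot: [180.0, -0.0, -85.4]
contact_force: [1.3, 1.6, 0.6]
gripper_width: 0.0613
```

```bash
python3 -c "
from h import *
plan(.6036,.2217,.10,-175.2)"
```

```text
t 0.93 tcp [0.4558 0.3661 0.1863] rot [179.99  -0.   -85.41] w 0.0613 j [ 57.9  13.8 -14.3  -0.  -61.9 -53.3]
shift 0.1557 -0.1358 0.0863 turn 1.5671 deg 89.8
```

Request:
servo_tool(grip=[-0.4, -0.4, -0.4, -0.4, -0.4, -0.4, -0.4, -0.4, -0.4, -0.4], translation=[[0.1557, -0.1358, 0.0863], [0.1557, -0.1358, 0.0863], [0.1557, -0.1358, 0.0863], [0.1557, -0.1358, 0.0863], [0.1557, -0.1358, 0.0863], [0.1557, -0.1358, 0.0863], [0.1557, -0.1358, 0.0863], [0.1557, -0.1358, 0.0863], [0.1557, -0.1358, 0.0863], [0.1557, -0.1358, 0.0863]], turn=[1.5671, 1.5671, 1.5671, 1.5671, 1.5671, 1.5671, 1.5671, 1.5671, 1.5671, 1.5671])

```text
time_s: 1.77
tcp_pos: [0.6034, 0.2238, 0.0995]
eef_rot: [-180.0, -0.1, -157.1]
contact_force: [-0.3, 0.5, -0.3]
gripper_width: 0.0613
```

```bash
python3 -c "
from h import *
plan(.6036,.2217,.05,-175.2)"
```

```text
t 1.77 tcp [0.6034 0.2238 0.0995] rot [-1.7999e+02 -7.0000e-02 -1.5709e+02] w 0.0613 j [  37.7   23.5  -12.5   -0.   -54.  -104.8]
shift 0.0007 -0.002 0.0495 turn 0.3161 deg 18.1
```

Request:
servo_tool(grip=[-0.4, -0.4, -0.4, -0.4, -0.4, -0.4], translation=[[0.0007, -0.002, 0.02], [0.0007, -0.002, 0.0495], [0.0007, -0.002, 0.0495], [0.0007, -0.002, 0.0495], [0.0007, -0.002, 0.0495], [0.0007, -0.002, 0.0495]], turn=[0.316, 0.316, 0.316, 0.316, 0.316, 0.316])

```text
time_s: 2.27
tcp_pos: [0.6042, 0.2226, 0.0514]
eef_rot: [180.0, 0.1, -174.6]
contact_force: [-0.3, -0.2, 0.1]
gripper_width: 0.0614
```

Run:
```python
from h import *
plan(.6036,.2217,.004,-175.2)
p,d=capture('side'); cv2.imwrite('pics/s1.png',cv2.resize(p[80:280,220:480],None,fx=3,fy=3,interpolation=cv2.INTER_CUBIC))
```

```text
t 2.27 tcp [0.6042 0.2226 0.0514] rot [ 1.7998e+02  6.0000e-02 -1.7464e+02] w 0.0614 j [  37.6   26.4  -15.2    0.   -48.3 -122.2]
shift 0.0007 -0.0008 0.0474 turn 0.0098 deg 0.6
```

View pics/s1.png

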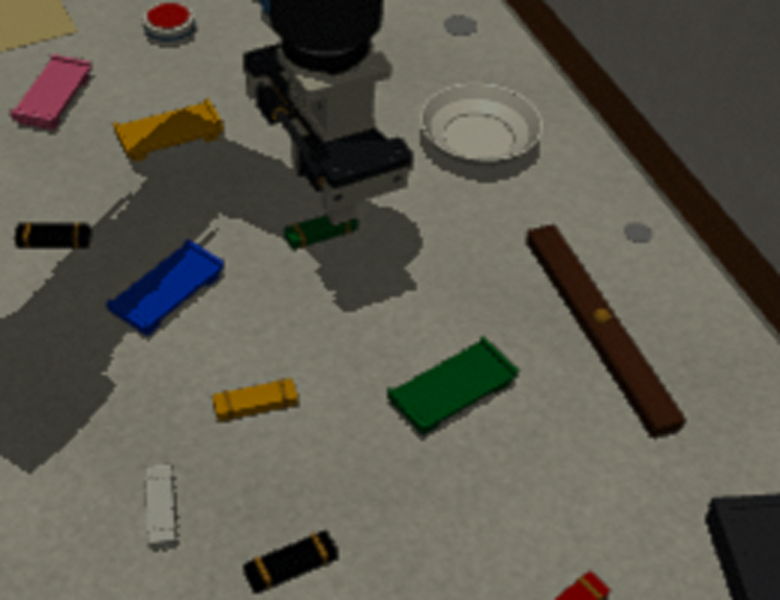

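The gripper is above the green stick (crop 320,228), square to it.

Request:
servo_tool(grip=[-0.4, -0.4, -0.4, -0.4, -0.4], translation=[[0, 0, 0.02], [0, 0, 0.034], [0, 0, 0.042], [0, 0, 0.046], [0, 0, 0.046]], turn=[0, 0, 0, 0, 0])

```text
time_s: 2.73
tcp_pos: [0.6036, 0.2222, 0.0044]
eef_rot: [-180.0, -0.0, -174.8]
contact_force: [-0.6, 0.5, -0.9]
gripper_width: 0.0614
```

Request:
servo_tool(grip=[0, 0.2, 0.5, 1, 1, 1, 1, 1, 1, 1], translation=[[0, 0, 0], [0, 0, 0], [0, 0, 0], [0, 0, 0], [0, 0, 0], [0, 0, 0], [0, 0, 0], [0, 0, 0], [0, 0, 0], [0, 0, 0]], turn=[0, 0, 0, 0, 0, 0, 0, 0, 0, 0], newtons=15)

```text
time_s: 3.57
tcp_pos: [0.6038, 0.2223, 0.0049]
eef_rot: [180.0, 0.0, -174.8]
contact_force: [-1.2, 0.3, 3.8]
gripper_width: 0.0219
```

Run:
```python
from h import *
plan(.6456,-.0022,.065,-164.7)
```

```text
t 3.57 tcp [0.6038 0.2223 0.0049] rot [ 1.8000e+02  1.0000e-02 -1.7479e+02] w 0.0219 j [  37.6   29.6  -17.3    0.   -43.1 -122.4]
shift -0.0213 -0.2274 -0.0601 turn -0.1762 deg -10.1
```

Request:
servo_tool(grip=[1, 1, 1, 1, 1, 1, 1, 1, 1, 1], translation=[[0, 0, -0.01], [0, 0, -0.035], [0, 0, -0.06], [-0.0213, -0.2274, -0.06], [-0.0213, -0.2274, -0.06], [-0.0213, -0.2274, -0.06], [-0.0213, -0.2274, -0.06], [-0.0213, -0.2274, -0.06], [-0.0213, -0.2274, -0.06], [-0.0213, -0.2274, -0.06]], turn=[0, 0, 0, -0.1762, -0.1762, -0.1762, -0.1762, -0.1762, -0.1762, -0.1762])

```text
time_s: 4.4
tcp_pos: [0.6457, -0.0067, 0.0652]
eef_rot: [-180.0, -0.0, -164.9]
contact_force: [0.3, 0.1, -1.0]
gripper_width: 0.0217
```

Request:
servo_tool(grip=[1, 1, 1], translation=[[0, 0, 0], [0, 0, 0], [0, 0, 0]], turn=[0, 0, 0])

```text
time_s: 4.65
tcp_pos: [0.6455, -0.0014, 0.065]
eef_rot: [180.0, 0.0, -164.7]
contact_force: [0.8, 0.4, -0.6]
gripper_width: 0.0224
```

Run:
```python
from h import *
plan(.6456,-.0022,.0205,-164.7)
p,d=capture('side'); cv2.imwrite('pics/s2.png',cv2.resize(p[100:300,280:480],None,fx=3,fy=3,interpolation=cv2.INTER_CUBIC))
```

```text
t 4.65 tcp [ 0.6455 -0.0014  0.065 ] rot [ 1.7999e+02  1.0000e-02 -1.6465e+02] w 0.0224 j [ 17.2  25.7 -14.3  -0.  -50.  -91.8]
shift 0.0002 -0.0008 0.0445 turn 0.0008 deg 0.0
```

View pics/s2.png

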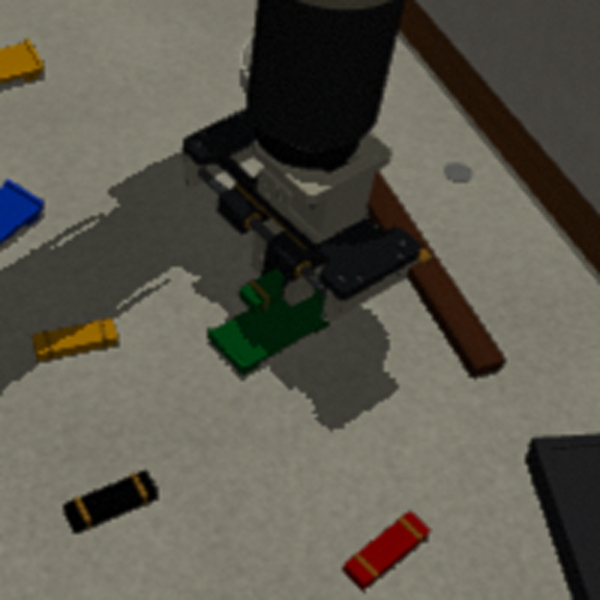

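The stick is held level above the green rest (crop 265,330). Next I'll lower it.

Request:
servo_tool(grip=[1, 1, 1, 1, 1], translation=[[0, 0, 0.015], [0, 0, 0.03], [0, 0, 0.038], [0, 0, 0.042], [0, 0, 0.042]], turn=[0, 0, 0, 0, 0])

```text
time_s: 5.12
tcp_pos: [0.6449, -0.0017, 0.0218]
eef_rot: [-180.0, -0.1, -164.6]
contact_force: [0.4, 0.8, -0.8]
gripper_width: 0.022
```

Request:
servo_tool(grip=[1, 1, 1], translation=[[0, 0, 0.0007], [0, 0, 0.0014], [0, 0, 0.0014]], turn=[0, 0, 0])

```text
time_s: 5.37
tcp_pos: [0.646, -0.0021, 0.022]
eef_rot: [-180.0, 0.1, -164.7]
contact_force: [0.6, -0.5, -0.2]
gripper_width: 0.0218
```

Request:
servo_tool(grip=[1, 1, 1, 1], translation=[[0, 0, 0.0005], [0, 0, 0.001], [0, 0, 0.001], [0, 0, 0.001]], turn=[0, 0, 0, 0])

```text
time_s: 5.7
tcp_pos: [0.6459, -0.0023, 0.0209]
eef_rot: [-180.0, 0.0, -164.7]
contact_force: [0.2, 0.4, 4.4]
gripper_width: 0.0217
```

Contact at 4.4 N. Releasing slowly, then lifting.

Request:
servo_tool(grip=[0.45, 0.4, 0.2, 0, -0.2, -0.4, -0.4, -0.4], translation=[[0, 0, 0], [0, 0, 0], [0, 0, 0], [0, 0, 0], [0, 0, 0], [0, 0, 0], [0, 0, 0], [0, 0, 0]], turn=[0, 0, 0, 0, 0, 0, 0, 0])

```text
time_s: 6.37
tcp_pos: [0.6455, -0.0023, 0.0203]
eef_rot: [180.0, -0.0, -164.7]
contact_force: [0.1, 0.7, 0.3]
gripper_width: 0.0588
```

Request:
servo_tool(grip=[-0.4, -0.4, -0.4, -0.4], translation=[[0, 0, -0.01], [0, 0, -0.035], [0, 0, -0.075], [0, 0, -0.08]], turn=[0, 0, 0, 0])

```text
time_s: 6.7
tcp_pos: [0.6492, -0.002, 0.1077]
eef_rot: [-179.9, 0.5, -164.6]
contact_force: [2.0, 0.1, 1.1]
gripper_width: 0.061
```

Run:
```python
from h import *
plan(.6385,-.2236,.06,-160.9)
```

```text
t 6.7 tcp [ 0.6492 -0.002   0.1077] rot [-179.89    0.51 -164.61] w 0.061 j [ 17.1  23.2 -11.9   0.2 -54.4 -91.8]
shift 0.0691 -0.2108 0.0477 turn -0.0648 deg -3.7
```

Request:
servo_tool(grip=[-0.4, -0.4, -0.4, -0.4, -0.4, -0.4, -0.4, -0.4, -0.4], translation=[[0.066, -0.212, 0.02], [0.066, -0.212, 0.02], [0.066, -0.212, 0.02], [0.066, -0.212, 0.02], [0.066, -0.212, 0.03], [0.066, -0.212, 0.04], [0.066, -0.212, 0.04], [0.066, -0.212, 0.04], [0.066, -0.212, 0.04]], turn=[-0.065, -0.065, -0.065, -0.065, -0.065, -0.065, -0.065, -0.065, -0.065])

```text
time_s: 7.45
tcp_pos: [0.6382, -0.224, 0.0609]
eef_rot: [-180.0, 0.0, -161.0]
contact_force: [-0.0, 1.0, 0.7]
gripper_width: 0.0615
```

Run:
```python
from h import *
plan(.6385,-.2236,.0045,-160.9)
p,d=capture('top'); cv2.imwrite('pics/t3.png',p)
q=cv2.resize(p[125:180,310:420],None,fx=7,fy=7,interpolation=cv2.INTER_CUBIC); cv2.imwrite('pics/t3c.png',q)
p,d=capture('side'); cv2.imwrite('pics/s3.png',cv2.resize(p[150:350,320:520],None,fx=3,fy=3,interpolation=cv2.INTER_CUBIC))
```

```text
t 7.45 tcp [ 0.6382 -0.224   0.0609] rot [-1.7998e+02  3.0000e-02 -1.6098e+02] w 0.0615 j [ -2.9  28.4 -10.2   0.  -51.4 -68.1]
shift -0.0004 0.0002 0.0564 turn -0.0014 deg -0.1
```

View pics/t3c.png

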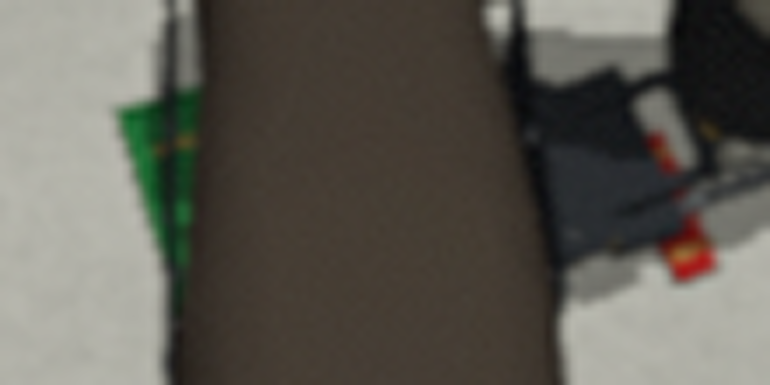

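View pics/s3.png

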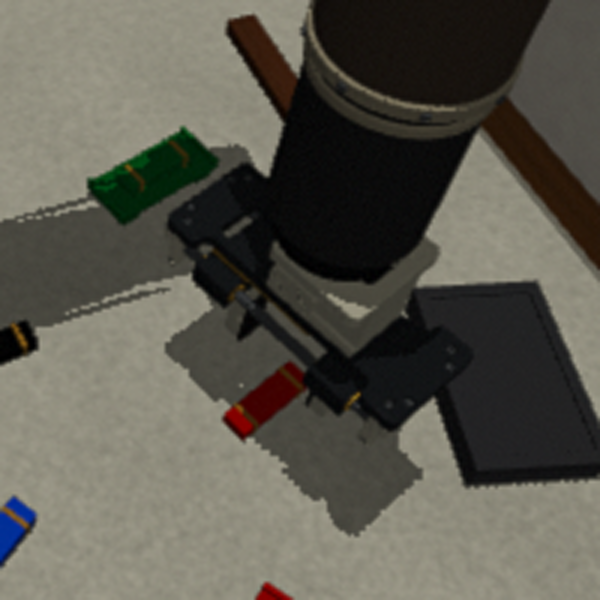

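The green stick lies flat on its rest (crop 150,172). The gripper is square over the red stick (crop 265,400), so I'll go down.

Request:
servo_tool(grip=[-0.4, -0.4, -0.4, -0.4, -0.4, -0.4], translation=[[0, 0, 0.02], [0, 0, 0.04], [0, 0, 0.05], [0, 0, 0.0555], [0, 0, 0.0555], [0, 0, 0.0555]], turn=[0, 0, 0, 0, 0, 0])

```text
time_s: 8.05
tcp_pos: [0.6384, -0.2239, 0.0055]
eef_rot: [-180.0, 0.0, -160.9]
contact_force: [-0.3, -0.6, 0.6]
gripper_width: 0.0615
```

Request:
servo_tool(grip=[0, 0.2, 0.5, 1, 1, 1, 1, 1, 1], translation=[[0, 0, 0], [0, 0, 0], [0, 0, 0], [0, 0, 0], [0, 0, 0], [0, 0, 0], [0, 0, 0], [0, 0, 0], [0, 0, 0]], turn=[0, 0, 0, 0, 0, 0, 0, 0, 0], newtons=15)

```text
time_s: 8.8
tcp_pos: [0.6378, -0.2242, 0.005]
eef_rot: [-180.0, 0.0, -161.0]
contact_force: [-0.6, 0.5, 0.9]
gripper_width: 0.022
```

Run:
```python
from h import *
plan(.5418,-.3962,.065,-144.9)
```

```text
t 8.8 tcp [ 0.6378 -0.2242  0.005 ] rot [-179.99    0.   -160.98] w 0.022 j [ -2.9  32.  -12.7   0.  -45.3 -68.1]
shift 0.1468 -0.1313 -0.06 turn -0.2806 deg -16.1
```

Request:
servo_tool(grip=[1, 1, 1, 1, 1, 1, 1, 1, 1, 1], translation=[[0, 0, -0.01], [0, 0, -0.035], [0, 0, -0.06], [0.1468, -0.1313, -0.06], [0.1468, -0.1313, -0.06], [0.1468, -0.1313, -0.06], [0.1468, -0.1313, -0.06], [0.1468, -0.1313, -0.06], [0.1468, -0.1313, -0.06], [0.1468, -0.1313, -0.06]], turn=[0, 0, 0, -0.2806, -0.2806, -0.2806, -0.2806, -0.2806, -0.2806, -0.2806])

```text
time_s: 9.63
tcp_pos: [0.5406, -0.398, 0.0654]
eef_rot: [-180.0, 0.0, -145.1]
contact_force: [1.1, -0.3, -0.5]
gripper_width: 0.0216
```

Request:
servo_tool(grip=[1, 1, 1], translation=[[0, 0, 0], [0, 0, 0], [0, 0, 0]], turn=[0, 0, 0])

```text
time_s: 9.88
tcp_pos: [0.5426, -0.3952, 0.0651]
eef_rot: [-180.0, 0.0, -144.8]
contact_force: [-0.4, 0.0, -0.3]
gripper_width: 0.0218
```

Run:
```python
from h import *
plan(.5418,-.3962,.0205,-144.9)
for n in('side','top'):
    p,d=capture(n); cv2.imwrite(f'pics/{n}4.png',p)
    print(n,[find(n,p,c,.0085) for c in('green',)])
p=cv2.imread('pics/side4.png');cv2.imwrite('pics/s4.png',cv2.resize(p[140:400,320:560],None,fx=2.2,fy=2.2,interpolation=cv2.INTER_CUBIC))
p=cv2.imread('pics/top4.png');cv2.imwrite('pics/t4.png',cv2.resize(p[120:230,300:500],None,fx=4,fy=4,interpolation=cv2.INTER_CUBIC))
```

```text
t 9.88 tcp [ 0.5426 -0.3952  0.0651] rot [-1.7999e+02  1.0000e-02 -1.4482e+02] w 0.0218 j [-19.5  27.7 -10.7  -0.  -51.6 -35.3]
shift 0.0012 -0.0004 0.0446 turn 0.0014 deg 0.1
side [[(array([370., 208.]), array([645.9,  -1.6]), 15.1, np.float64(15.9), 113, 54, 5467)]]
top [[(array([338., 154.]), array([644.9,  -2.7]), 15.5, np.float64(15.2), 105, 43, 4249)]]
```

View pics/s4.png

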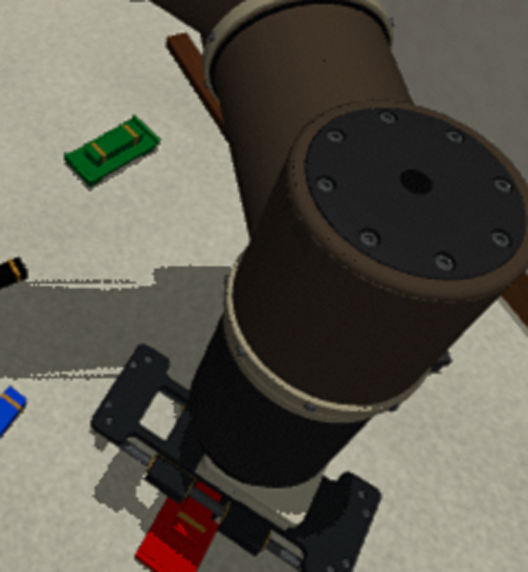

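View pics/t4.png

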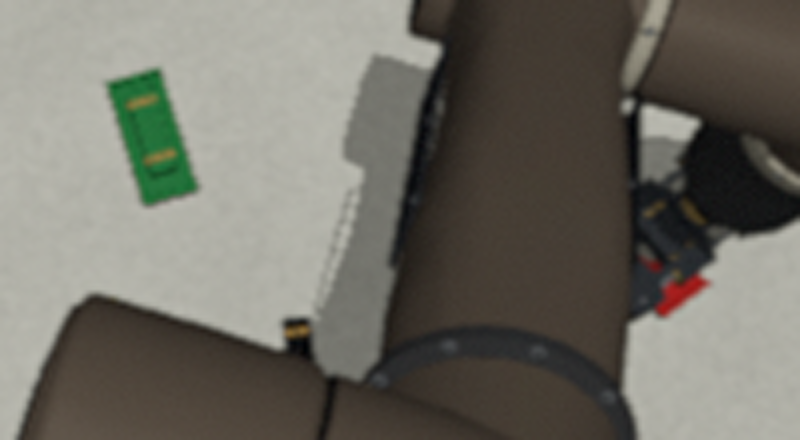

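Green is central: the band midpoint at crop (151,128) matches the rest centre once the height parallax is allowed for. The red stick is above the red rest, so I'll lower it.

Request:
servo_tool(grip=[1, 1, 1, 1, 1, 1], translation=[[0.0005, 0, 0.015], [0.0005, 0, 0.03], [0.0005, 0, 0.038], [0.0005, 0, 0.0415], [0.0005, 0, 0.0415], [0.0005, 0, 0.0415]], turn=[0, 0, 0, 0, 0, 0])

```text
time_s: 10.48
tcp_pos: [0.5418, -0.3964, 0.0236]
eef_rot: [-180.0, -0.0, -144.9]
contact_force: [-0.2, 0.0, 1.2]
gripper_width: 0.0219
```

Request:
servo_tool(grip=[1, 1, 1, 1], translation=[[0, 0, 0.0006], [0, 0, 0.0012], [0, 0, 0.0018], [0, 0, 0.0018]], turn=[0, 0, 0, 0])

```text
time_s: 10.82
tcp_pos: [0.5415, -0.3965, 0.0219]
eef_rot: [-180.0, 0.0, -144.9]
contact_force: [0.2, 0.6, -0.9]
gripper_width: 0.022
```

Request:
servo_tool(grip=[1, 1, 1, 1], translation=[[0, 0, 0.0004], [0, 0, 0.0008], [0, 0, 0.0008], [0, 0, 0.0008]], turn=[0, 0, 0, 0])

```text
time_s: 11.15
tcp_pos: [0.5415, -0.3965, 0.021]
eef_rot: [-180.0, 0.0, -144.9]
contact_force: [-0.4, 0.5, 1.9]
gripper_width: 0.0218
```

Request:
servo_tool(grip=[1, 1, 1], translation=[[0, 0, 0.0004], [0, 0, 0.0004], [0, 0, 0.0004]], turn=[0, 0, 0])

```text
time_s: 11.4
tcp_pos: [0.5415, -0.3965, 0.0209]
eef_rot: [-180.0, 0.0, -144.9]
contact_force: [-1.8, 1.2, 6.5]
gripper_width: 0.0219
```

Contact at 6.5 N. Releasing.

Request:
servo_tool(grip=[0.45, 0.4, 0.2, 0, -0.2, -0.4, -0.4, -0.4], translation=[[0, 0, 0], [0, 0, 0], [0, 0, 0], [0, 0, 0], [0, 0, 0], [0, 0, 0], [0, 0, 0], [0, 0, 0]], turn=[0, 0, 0, 0, 0, 0, 0, 0])

```text
time_s: 12.07
tcp_pos: [0.5414, -0.3964, 0.0203]
eef_rot: [180.0, -0.0, -144.9]
contact_force: [0.4, -0.5, 0.6]
gripper_width: 0.059
```

Request:
servo_tool(grip=[-0.4, -0.4, -0.4, -0.4, -0.4, -0.4], translation=[[0, 0, -0.01], [0, 0, -0.03], [0, 0, -0.05], [0, 0, -0.06], [0, 0, -0.06], [0, 0, -0.06]], turn=[0, 0, 0, 0, 0, 0])

```text
time_s: 12.57
tcp_pos: [0.5417, -0.3965, 0.0812]
eef_rot: [-179.9, 0.1, -144.9]
contact_force: [-0.7, 0.3, -0.8]
gripper_width: 0.0615
```

Run:
```python
from h import *
plan(.4092,-.261,.06,-147.2)
```

```text
t 12.57 tcp [ 0.5417 -0.3965  0.0812] rot [-1.7993e+02  7.0000e-02 -1.4491e+02] w 0.0615 j [-19.6  26.8  -9.9  -0.  -53.2 -35.3]
shift 0.0306 0.187 0.0212 turn 0.04 deg 2.3
```

Request:
servo_tool(grip=[-0.4, -0.4, -0.4, -0.4, -0.4, -0.4, -0.4, -0.4], translation=[[0.0306, 0.187, 0], [0.0306, 0.187, 0], [0.0306, 0.187, 0], [0.0306, 0.187, 0.01], [0.0306, 0.187, 0.021], [0.0306, 0.187, 0.021], [0.0306, 0.187, 0.021], [0.0306, 0.187, 0.021]], turn=[0.04, 0.04, 0.04, 0.04, 0.04, 0.04, 0.04, 0.04])

```text
time_s: 13.23
tcp_pos: [0.4094, -0.2611, 0.0593]
eef_rot: [-180.0, -0.0, -147.1]
contact_force: [0.6, 1.0, 0.1]
gripper_width: 0.0614
```

Run:
```python
from h import *
plan(.4092,-.261,.005,-147.2)
p,d=capture('side'); cv2.imwrite('pics/s5.png',cv2.resize(p[140:400,220:460],None,fx=2.3,fy=2.3,interpolation=cv2.INTER_CUBIC))
```

```text
t 13.23 tcp [ 0.4094 -0.2611  0.0593] rot [-1.7999e+02 -1.0000e-02 -1.4715e+02] w 0.0614 j [ -9.3  13.3 -35.1   0.  -41.5 -47.9]
shift 0.0001 0.0002 0.0543 turn 0.0009 deg 0.1
```

View pics/s5.png

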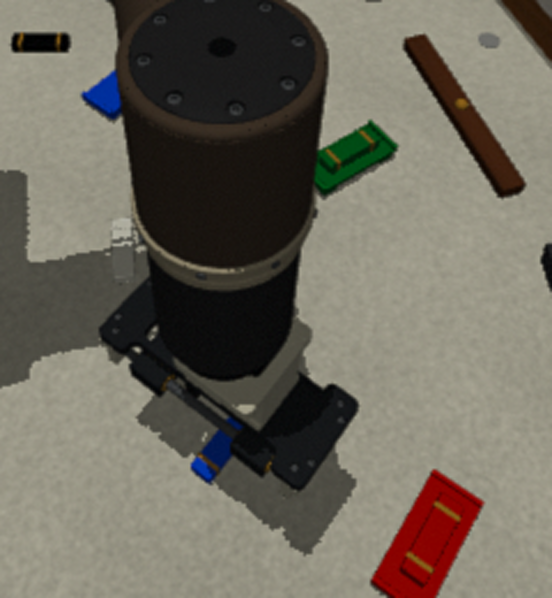

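The red stick sits flat in its rest (crop 430,540). The gripper is square over the blue stick (crop 217,450).

Request:
servo_tool(grip=[-0.4, -0.4, -0.4, -0.4, -0.4, -0.4], translation=[[0, 0, 0.02], [0, 0, 0.04], [0, 0, 0.049], [0, 0, 0.054], [0, 0, 0.054], [0, 0, 0.054]], turn=[0, 0, 0, 0, 0, 0])

```text
time_s: 13.78
tcp_pos: [0.4092, -0.2614, 0.0055]
eef_rot: [180.0, -0.0, -147.2]
contact_force: [0.1, 0.3, -0.5]
gripper_width: 0.0614
```

Request:
servo_tool(grip=[0, 0.2, 0.5, 1, 1, 1, 1, 1, 1], translation=[[0, 0, 0], [0, 0, 0], [0, 0, 0], [0, 0, 0], [0, 0, 0], [0, 0, 0], [0, 0, 0], [0, 0, 0], [0, 0, 0]], turn=[0, 0, 0, 0, 0, 0, 0, 0, 0], newtons=15)

```text
time_s: 14.53
tcp_pos: [0.4089, -0.261, 0.0055]
eef_rot: [-180.0, 0.0, -147.2]
contact_force: [-0.4, -0.1, 3.4]
gripper_width: 0.0216
```

Run:
```python
from h import *
plan(.4403,.193,.08,-149.3)
```

```text
t 14.53 tcp [ 0.4089 -0.261   0.0055] rot [-179.99    0.   -147.18] w 0.0216 j [ -9.3  18.3 -38.1   0.  -33.6 -47.9]
shift -0.2724 0.3646 -0.0745 turn 0.0369 deg 2.1
```

Request:
servo_tool(grip=[1, 1, 1, 1, 1, 1, 1, 1, 1, 1], translation=[[0, 0, -0.01], [0, 0, -0.04], [0, 0, -0.0745], [-0.2724, 0.3646, -0.0745], [-0.2724, 0.3646, -0.0745], [-0.2724, 0.3646, -0.0745], [-0.2724, 0.3646, -0.0745], [-0.2724, 0.3646, -0.0745], [-0.2724, 0.3646, -0.0745], [-0.2724, 0.3646, -0.0745]], turn=[0, 0, 0, 0.037, 0.037, 0.037, 0.037, 0.037, 0.037, 0.037])

```text
time_s: 15.37
tcp_pos: [0.4285, 0.0319, 0.0801]
eef_rot: [180.0, 0.0, -149.3]
contact_force: [1.8, 0.4, -0.3]
gripper_width: 0.0218
```

Run:
```python
from h import *
plan(.4403,.193,.065,-149.3)
```

```text
t 15.37 tcp [0.4285 0.0319 0.0801] rot [ 1.8000e+02  3.0000e-02 -1.4931e+02] w 0.0218 j [ 30.8   6.4 -40.5  -0.  -43.1 -90.1]
shift -0.0923 0.1325 0.0151 turn -0.0002 deg -0.0
```

Request:
servo_tool(grip=[1, 1, 1, 1, 1, 1, 1, 1], translation=[[-0.0923, 0.1325, 0.0], [-0.0923, 0.1325, 0.0], [-0.0923, 0.1325, 0.005], [-0.0923, 0.1325, 0.015], [-0.0923, 0.1325, 0.015], [-0.0923, 0.1325, 0.015], [-0.0923, 0.1325, 0.015], [-0.0923, 0.1325, 0.015]], turn=[0, 0, 0, 0, 0, 0, 0, 0])

```text
time_s: 16.03
tcp_pos: [0.4404, 0.19, 0.0648]
eef_rot: [-180.0, -0.0, -149.4]
contact_force: [-0.6, 0.1, 0.4]
gripper_width: 0.0219
```

Run:
```python
from h import *
plan(.4403,.193,.0225,-149.3)
p,d=capture('side'); cv2.imwrite('pics/side6.png',p);cv2.imwrite('pics/s6.png',cv2.resize(p[90:400,200:480],None,fx=1.9,fy=1.9,interpolation=cv2.INTER_CUBIC))
p,d=capture('top'); cv2.imwrite('pics/top6.png',p);cv2.imwrite('pics/t6.png',cv2.resize(p[130:250,230:500],None,fx=2.9,fy=2.9,interpolation=cv2.INTER_CUBIC))
```

```text
t 16.03 tcp [0.4404 0.19   0.0648] rot [-1.8000e+02 -3.0000e-02 -1.4936e+02] w 0.0219 j [  46.9   12.4  -35.5   -0.   -42.2 -106.3]
shift -0.0014 0.0026 0.0423 turn -0.001 deg -0.1
```

View pics/s6.png

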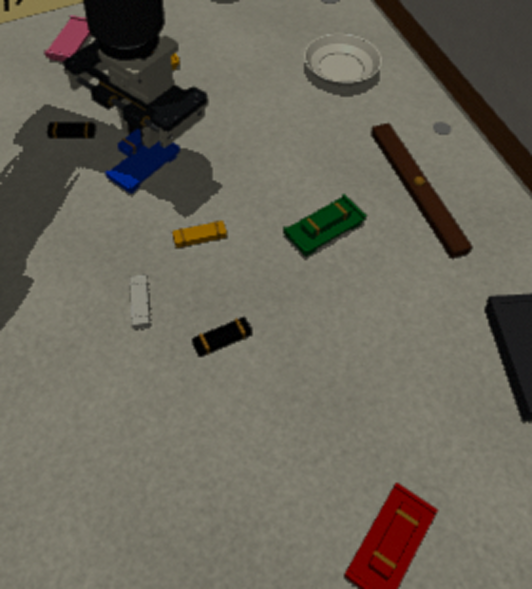

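View pics/t6.png

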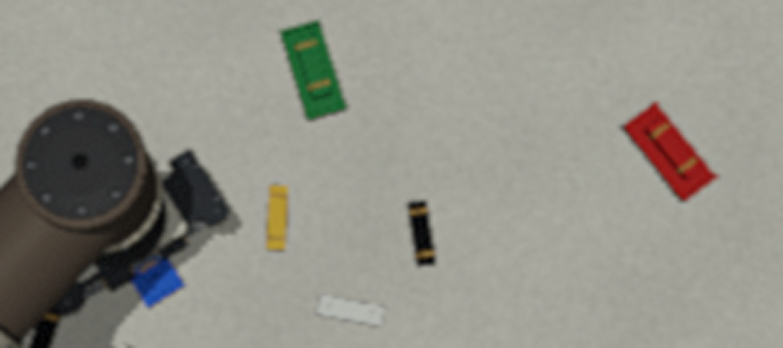

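Request:
servo_tool(grip=[1, 1, 1, 1, 1, 1], translation=[[0, 0, 0.015], [0, 0, 0.03], [0, 0, 0.038], [0, 0, 0.0415], [0, 0, 0.0415], [0, 0, 0.0415]], turn=[0, 0, 0, 0, 0, 0])

```text
time_s: 16.63
tcp_pos: [0.441, 0.1908, 0.0237]
eef_rot: [-180.0, 0.0, -149.3]
contact_force: [-0.7, -0.5, -0.5]
gripper_width: 0.0216
```

```bash
cat >> h.py <<'E'
def bands(n,p,rect,hue=(12,30),S=110,zt=.030,up=4):
    """mid of the two bands' top strips cast at stick-top height; rect = x0,y0,x1,y1 px"""
    x0,y0,x1,y1=rect
    P=cv2.resize(p[y0:y1,x0:x1],None,fx=up,fy=up,interpolation=cv2.INTER_CUBIC)
    m=cv2.inRange(cv2.cvtColor(P,cv2.COLOR_BGR2HSV),(hue[0],S,70),(hue[1],255,255))
    k,l,st,c=cv2.connectedComponentsWithStats(m)
    o=sorted(range(1,k),key=lambda i:-st[i,4])[:2]
    uv=(c[o]+.5)/up-.5+[x0,y0]
    q=cast(n,uv,zt)*1000
    d=q[1]-q[0]
    return uv.round(1).tolist(),q.mean(0).round(1),round(float(np.degrees(np.arctan2(d[1],d[0])))%180,1),round(float(np.hypot(*d)),1)
E
python3 - <<'E'
from h import *
plan(.4403,.193,.0205,-149.3)
for n,rs in(('top',{'green':(324,136,352,174),'red':(442,164,480,201)}),('side',{'green':(345,190,397,226),'red':(380,340,432,400)})):
    p=cv2.imread(f'pics/{n}6.png')
    for c,rc in rs.items():
        print(n,c,'stick',*bands(n,p,rc)); print('   rest',find(n,p,c,.0085))
E
```

```text
t 16.63 tcp [0.441  0.1908 0.0237] rot [-1.7999e+02  1.0000e-02 -1.4933e+02] w 0.0216 j [  46.9   16.2  -37.8    0.   -36.  -106.3]
shift -0.0005 0.0022 0.0032 turn -0.0005 deg -0.0
top green stick [[339.8, 158.7], [334.6, 145.1]] [645.1  -1. ] 18.5 48.0
   rest [(array([338., 154.]), array([644.9,  -2.7]), 15.5, np.float64(15.2), 105, 43, 4273)]
top red stick [[466.4, 186.7], [456.7, 174.8]] [ 540.7 -393.1] 35.1 48.1
   rest [(array([149., 186.]), array([553.2, 606.2]), 2.5, np.float64(23.0), 46, 45, 1629), (array([461., 182.]), array([ 541.4, -395.7]), 35.1, np.float64(35.0), 106, 48, 4858)]
side green stick [[364.4, 207.4], [378.9, 199.0]] [644.7  -3.2] 15.6 48.4
   rest [(array([370., 207.]), array([6.477e+02, 4.000e-01]), 15.1, np.float64(15.0), 110, 51, 5033)]
side red stick [[402.1, 384.0], [413.9, 361.6]] [ 541.7 -396.4] 35.2 47.9
   rest [(array([405., 375.]), array([ 544.1, -392.6]), 34.9, np.float64(31.6), 115, 50, 5050), (array([236., 110.]), array([393.3, 520.8]), 53.7, np.float64(56.5), 123, 53, 5264)]
```

Green and red are within about 2 mm of centre. Next is blue: correct 2 mm across, then lower to contact.

Request:
servo_tool(grip=[1, 1, 1, 1, 1, 1], translation=[[0, 0.002, 0], [0, 0.002, 0.0005], [0, 0.002, 0.001], [0, 0.002, 0.0015], [0, 0.002, 0.002], [0, 0.002, 0.002]], turn=[0, 0, 0, 0, 0, 0])

```text
time_s: 17.13
tcp_pos: [0.4398, 0.1928, 0.0215]
eef_rot: [180.0, 0.0, -149.3]
contact_force: [-0.8, -0.1, 1.4]
gripper_width: 0.0212
```

Request:
servo_tool(grip=[1, 1, 1, 1], translation=[[0, 0, 0.0003], [0, 0, 0.0006], [0, 0, 0.0006], [0, 0, 0.0006]], turn=[0, 0, 0, 0])

```text
time_s: 17.47
tcp_pos: [0.4398, 0.1928, 0.0214]
eef_rot: [180.0, 0.0, -149.3]
contact_force: [-3.6, -1.0, 10.0]
gripper_width: 0.0218
```

Request:
servo_tool(grip=[0.45, 0.4, 0.2, 0, -0.2, -0.4, -0.4, -0.4], translation=[[0, 0, 0], [0, 0, 0], [0, 0, 0], [0, 0, 0], [0, 0, 0], [0, 0, 0], [0, 0, 0], [0, 0, 0]], turn=[0, 0, 0, 0, 0, 0, 0, 0])

```text
time_s: 18.13
tcp_pos: [0.4397, 0.1927, 0.0207]
eef_rot: [-180.0, -0.0, -149.3]
contact_force: [0.4, 0.1, -0.5]
gripper_width: 0.0591
```

Request:
servo_tool(grip=[-0.4, -0.4, -0.4, -0.4, -0.4, -0.4], translation=[[0, 0, -0.01], [0, 0, -0.03], [0, 0, -0.05], [0, 0, -0.06], [0, 0, -0.06], [0, 0, -0.06]], turn=[0, 0, 0, 0, 0, 0])

```text
time_s: 18.63
tcp_pos: [0.4399, 0.193, 0.0812]
eef_rot: [180.0, 0.1, -149.3]
contact_force: [-0.0, -0.2, 0.2]
gripper_width: 0.0612
```

Run:
```python
from h import *
plan(.478,.0414,.06,175.6)
```

```text
t 18.63 tcp [0.4399 0.193  0.0812] rot [ 1.7997e+02  9.0000e-02 -1.4932e+02] w 0.0612 j [  47.2   11.   -34.5   -0.   -44.5 -106.5]
shift 0.0446 -0.1498 0.0212 turn 0.6122 deg 35.1
```

Request:
servo_tool(grip=[-0.4, -0.4, -0.4, -0.4, -0.4, -0.4, -0.4, -0.4, -0.4], translation=[[0.0446, -0.1498, 0], [0.0446, -0.1498, 0], [0.0446, -0.1498, 0], [0.0446, -0.1498, 0.01], [0.0446, -0.1498, 0.021], [0.0446, -0.1498, 0.021], [0.0446, -0.1498, 0.021], [0.0446, -0.1498, 0.021], [0.0446, -0.1498, 0.021]], turn=[0.6122, 0.6122, 0.6122, 0.6122, 0.6122, 0.6122, 0.6122, 0.6122, 0.6122])

```text
time_s: 19.38
tcp_pos: [0.478, 0.042, 0.06]
eef_rot: [180.0, 0.0, 175.8]
contact_force: [-0.1, 0.5, -0.1]
gripper_width: 0.0613
```

Run:
```python
from h import *
plan(.478,.0414,.0053,175.6)
p,d=capture('side'); cv2.imwrite('pics/side7.png',p);cv2.imwrite('pics/s7.png',cv2.resize(p[90:300,200:480],None,fx=2.5,fy=2.5,interpolation=cv2.INTER_CUBIC))
```

```text
t 19.38 tcp [0.478 0.042 0.06 ] rot [1.7999e+02 2.0000e-02 1.7585e+02] w 0.0613 j [  28.6   12.8  -35.8    0.   -41.4 -122.7]
shift -0.0001 -0.0006 0.0547 turn 0.0043 deg 0.2
```

View pics/s7.png

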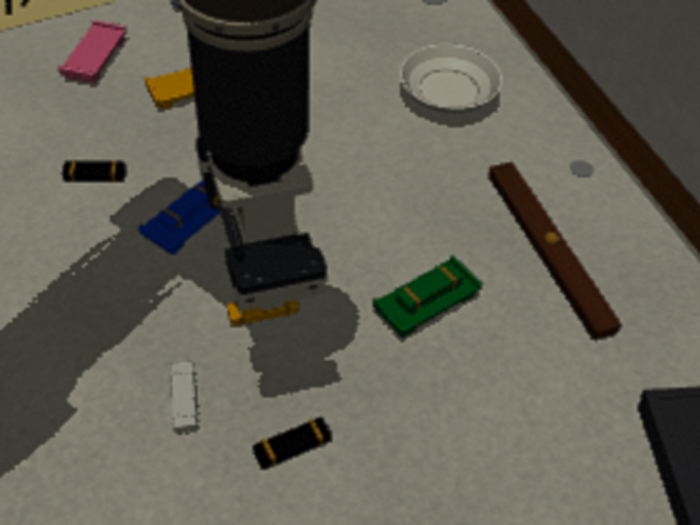

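The blue stick lies flat on its rest (crop 180,215), and the gripper is over the yellow stick (crop 262,312).

Request:
servo_tool(grip=[-0.4, -0.4, -0.4, -0.4, -0.4, -0.4], translation=[[0, -0.0004, 0.02], [0, -0.0004, 0.04], [0, -0.0004, 0.049], [0, -0.0004, 0.0545], [0, -0.0004, 0.0545], [0, -0.0004, 0.0545]], turn=[0, 0, 0, 0, 0, 0])

```text
time_s: 19.93
tcp_pos: [0.478, 0.041, 0.0056]
eef_rot: [-180.0, 0.0, 175.7]
contact_force: [0.5, 0.1, 0.7]
gripper_width: 0.0613
```

Request:
servo_tool(grip=[0, 0.2, 0.5, 1, 1, 1, 1, 1, 1], translation=[[0, 0, 0], [0, 0, 0], [0, 0, 0], [0, 0, 0], [0, 0, 0], [0, 0, 0], [0, 0, 0], [0, 0, 0], [0, 0, 0]], turn=[0, 0, 0, 0, 0, 0, 0, 0, 0], newtons=15)

```text
time_s: 20.68
tcp_pos: [0.4778, 0.0407, 0.0053]
eef_rot: [-180.0, 0.0, 175.6]
contact_force: [-0.9, 0.4, 2.1]
gripper_width: 0.0214
```

Run:
```python
from h import *
plan(.5015,.4145,.09,-176.2)
```

```text
t 20.68 tcp [0.4778 0.0407 0.0053] rot [-180.      0.    175.61] w 0.0214 j [  28.4   17.9  -38.8    0.   -33.2 -122.8]
shift 0.005 0.3745 -0.0847 turn -0.1429 deg -8.2
```

Request:
servo_tool(grip=[1, 1, 1, 1, 1, 1, 1, 1, 1, 1], translation=[[0, 0, -0.01], [0, 0, -0.045], [0, 0, -0.085], [0.005, 0.3745, -0.085], [0.005, 0.3745, -0.085], [0.005, 0.3745, -0.085], [0.005, 0.3745, -0.085], [0.005, 0.3745, -0.085], [0.005, 0.3745, -0.085], [0.005, 0.3745, -0.085]], turn=[0, 0, 0, -0.143, -0.143, -0.143, -0.143, -0.143, -0.143, -0.143])

```text
time_s: 21.52
tcp_pos: [0.4958, 0.3338, 0.0902]
eef_rot: [-180.0, -0.0, -176.2]
contact_force: [1.0, -0.5, -0.4]
gripper_width: 0.0219
```

Run:
```python
from h import *
plan(.5015,.4145,.065,-176.2)
```

```text
t 21.52 tcp [0.4958 0.3338 0.0902] rot [-1.7999e+02 -1.0000e-02 -1.7619e+02] w 0.0219 j [  52.7   20.3  -19.2   -0.   -50.5 -138.9]
shift -0.0111 0.0802 0.0252 turn 0.0002 deg 0.0
```

Request:
servo_tool(grip=[1, 1, 1, 1, 1, 1, 1], translation=[[-0.011, 0.0802, 0.005], [-0.011, 0.0802, 0.015], [-0.011, 0.0802, 0.025], [-0.011, 0.0802, 0.025], [-0.011, 0.0802, 0.025], [-0.011, 0.0802, 0.025], [-0.011, 0.0802, 0.025]], turn=[0, 0, 0, 0, 0, 0, 0])

```text
time_s: 22.1
tcp_pos: [0.5022, 0.4118, 0.0661]
eef_rot: [180.0, 0.0, -176.2]
contact_force: [-0.2, 0.9, -0.5]
gripper_width: 0.0216
```

Run:
```python
from h import *
plan(.5015,.4145,.0225,-176.2)
p,d=capture('side'); cv2.imwrite('pics/side8.png',p);cv2.imwrite('pics/s8.png',cv2.resize(p[70:270,200:420],None,fx=2.8,fy=2.8,interpolation=cv2.INTER_CUBIC))
print(bands('side',p,(255,158,298,192)))
for n in('top','side'):
  P=p if n=='side' else capture('top')[0]
  if n=='top': cv2.imwrite('pics/top8.png',P); print(bands(n,P,(262,198,294,238)))
  print(n,find(n,P,'blue',.0085))
```

```text
t 22.1 tcp [0.5022 0.4118 0.0661] rot [ 1.7997e+02  3.0000e-02 -1.7624e+02] w 0.0216 j [  56.5   25.9  -13.7    0.   -50.3 -142.8]
shift 0.0005 0.0027 0.0436 turn -0.0007 deg -0.0
([[268.3, 175.1], [279.8, 165.0]], array([438.3, 192.4]), 34.3, 48.1)Traceback (most recent call last):
  File "<stdin>", line 7, in <module>
  File "h.py", line 47, in bands
    d=q[1]-q[0]
      ~^^^
IndexError: index 1 is out of bounds for axis 0 with size 0
```

View pics/s8.png

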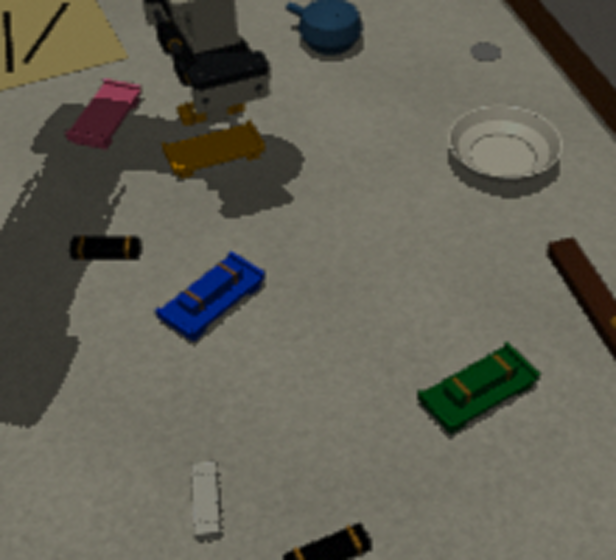

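The blue stick is flat and central on its rest. The yellow stick is above the yellow rest (crop 215,148).

Request:
servo_tool(grip=[1, 1, 1, 1, 1, 1], translation=[[0, 0, 0.015], [0, 0, 0.03], [0, 0, 0.038], [0, 0, 0.0415], [0, 0, 0.0415], [0, 0, 0.0415]], turn=[0, 0, 0, 0, 0, 0])

```text
time_s: 22.7
tcp_pos: [0.5022, 0.4126, 0.0243]
eef_rot: [180.0, 0.0, -176.2]
contact_force: [0.1, 0.6, 0.3]
gripper_width: 0.0214
```

Run:
```python
from h import *
plan(.5015,.4145,.0215,-176.2)
```

```text
t 22.7 tcp [0.5022 0.4126 0.0243] rot [ 1.7999e+02  3.0000e-02 -1.7620e+02] w 0.0214 j [  56.6   28.7  -15.6    0.   -45.6 -142.8]
shift 0.0006 0.0019 0.0028 turn 0.0001 deg 0.0
```

Request:
servo_tool(grip=[1, 1, 1, 1, 1, 1, 1], translation=[[0.0005, 0.0018, 0], [0.0005, 0.0018, 0.0006], [0.0005, 0.0018, 0.0012], [0.0005, 0.0018, 0.0018], [0.0005, 0.0018, 0.0024], [0.0005, 0.0018, 0.0028], [0.0005, 0.0018, 0.0028]], turn=[0, 0, 0, 0, 0, 0, 0])

```text
time_s: 23.28
tcp_pos: [0.5013, 0.4144, 0.0214]
eef_rot: [180.0, 0.0, -176.2]
contact_force: [-1.7, -1.4, 4.8]
gripper_width: 0.022
```

Request:
servo_tool(grip=[1, 1, 1], translation=[[0, 0, 0.0004], [0, 0, 0.0004], [0, 0, 0.0004]], turn=[0, 0, 0])

```text
time_s: 23.53
tcp_pos: [0.5013, 0.4144, 0.0214]
eef_rot: [180.0, 0.0, -176.2]
contact_force: [-3.1, -0.7, 7.3]
gripper_width: 0.0217
```

Request:
servo_tool(grip=[0.45, 0.4, 0.2, 0, -0.2, -0.4, -0.4, -0.4], translation=[[0, 0, 0], [0, 0, 0], [0, 0, 0], [0, 0, 0], [0, 0, 0], [0, 0, 0], [0, 0, 0], [0, 0, 0]], turn=[0, 0, 0, 0, 0, 0, 0, 0])

```text
time_s: 24.2
tcp_pos: [0.5013, 0.4143, 0.0204]
eef_rot: [-180.0, -0.0, -176.2]
contact_force: [-0.3, -0.2, -1.1]
gripper_width: 0.0589
```

Request:
servo_tool(grip=[-0.4, -0.4, -0.4, -0.4, -0.4, -0.4, -0.4], translation=[[0, 0, -0.01], [0, 0, -0.03], [0, 0, -0.06], [0, 0, -0.1], [0, 0, -0.14], [0, 0, -0.17], [0, 0, -0.17]], turn=[0, 0, 0, 0, 0, 0, 0])

```text
time_s: 24.78
tcp_pos: [0.5039, 0.4167, 0.1998]
eef_rot: [179.5, 0.5, -176.1]
contact_force: [1.2, 1.0, 1.3]
gripper_width: 0.0614
```

Run:
```python
from h import *
plan(.2,.62,.19,-176.2)
```

```text
t 24.78 tcp [0.5039 0.4167 0.1998] rot [ 179.53    0.53 -176.13] w 0.0614 j [  56.7   19.1   -5.     0.2  -65.1 -142.9]
shift 0.2895 0.2233 0.0098 turn 0.0012 deg 0.1
```

Request:
servo_tool(grip=[-0.4, -0.4, -0.4, -0.4, -0.4, -0.4, -0.4, -0.4, -0.4, -0.4], translation=[[0.29, 0.22, 0], [0.29, 0.22, 0], [0.29, 0.22, 0], [0.29, 0.22, 0], [0.29, 0.22, 0], [0.29, 0.22, 0], [0.29, 0.22, 0], [0.29, 0.22, 0], [0.29, 0.22, 0], [0.29, 0.22, 0]], turn=[-1.2, -1.2, -1.2, -1.2, -1.2, -1.2, -1.2, -1.2, -1.2, -1.2])

```text
time_s: 25.62
tcp_pos: [0.1928, 0.6175, 0.1911]
eef_rot: [180.0, 0.1, -106.8]
contact_force: [0.8, -0.4, -0.7]
gripper_width: 0.0611
```

Run:
```python
from h import *
R={'top':{'green':(324,136,352,174),'red':(442,164,480,201),'blue':(262,198,294,238)},'side':{'green':(345,190,397,226),'red':(380,340,432,400),'blue':(255,158,298,192)}}
for n in('top','side'):
    p=capture(n)[0]; cv2.imwrite(f'pics/{n}9.png',p)
    for c,rc in R[n].items():
        try: print(n,c,*bands(n,p,rc,(5,35) if c=='blue' else (12,30),60 if c=='blue' else 110),end=' ')
        except Exception as e: print(n,c,e)
        print('rest',[o[1:4] for o in find(n,p,c,.0085) if o[-1]>4000])
    print('yellow rest',[o[1:4] for o in find(n,p,'yellow',.0085)if 4000<o[-1]<9000])
p=cv2.imread('pics/top9.png');cv2.imwrite('pics/t9.png',cv2.resize(p[130:260,140:490],None,fx=2.2,fy=2.2,interpolation=cv2.INTER_CUBIC))
cv2.imwrite('pics/t9y.png',cv2.resize(p[175:240,190:300],None,fx=7,fy=7,interpolation=cv2.INTER_CUBIC))
p=cv2.imread('pics/side9.png');cv2.imwrite('pics/s9.png',cv2.resize(p[90:190,220:350],None,fx=6,fy=6,interpolation=cv2.INTER_CUBIC))
```

```text
top green [[339.7, 158.7], [334.6, 145.1]] [645.   -0.9] 18.2 47.9 rest [(array([645. ,  -2.7]), 15.2, np.float64(15.2))]
top red [[466.4, 186.7], [456.6, 174.8]] [ 540.7 -393.1] 35.2 48.2 rest [(array([ 541.5, -395.8]), 35.1, np.float64(35.0))]
top blue index 1 is out of bounds for axis 0 with size 0
rest [(array([440.1, 192.3]), 30.7, np.float64(30.7))]
yellow rest [(array([501.4, 413.8]), 3.8, np.float64(4.0)), (array([604.9, 833.4]), -12.8, np.float64(-12.6)), (array([763.4, 954.2]), -17.2, np.float64(18.0))]
side green [[364.3, 207.4], [378.9, 199.0]] [644.7  -3.2] 15.6 48.4 rest [(array([6.477e+02, 6.000e-01]), 15.1, np.float64(14.9))]
side red [[402.1, 384.0], [413.9, 361.7]] [ 541.8 -396.5] 35.4 47.9 rest [(array([ 544.1, -392.6]), 34.9, np.float64(31.6)), (array([395.6, 520.1]), 54.3, np.float64(56.0))]
side blue [[268.2, 175.0], [279.9, 165.0]] [438.4 192.7] 33.2 48.2 rest [(array([440.3, 193.5]), 30.5, np.float64(31.7))]
yellow rest [(array([501.6, 416.6]), 4.1, np.float64(5.8))]
```

View pics/t9.png

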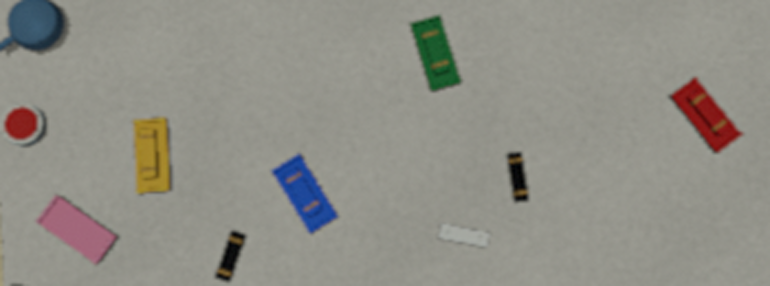

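View pics/t9y.png

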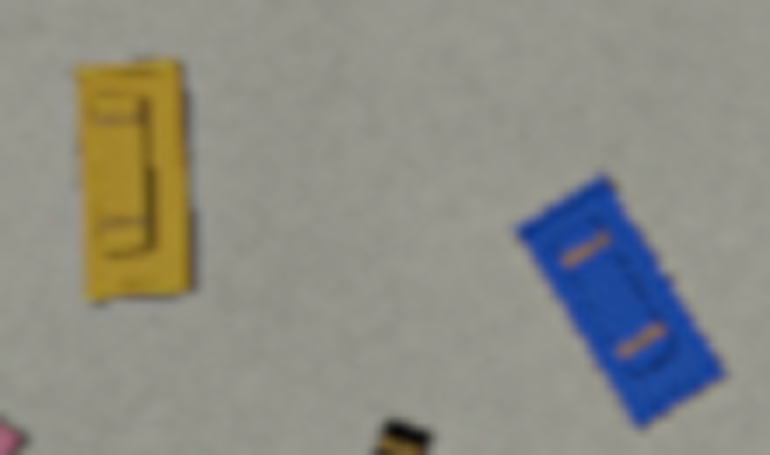

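View pics/s9.png

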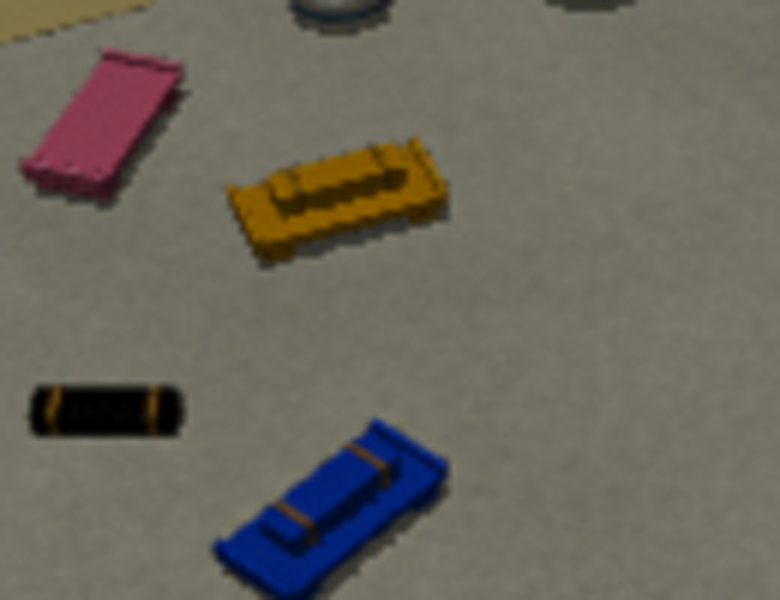

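All four sticks lie flat on their own rests. I'll check the yellow and blue centring numerically from the band pixels: yellow at crop (118,120) and (123,222), blue at (585,250) and (640,341).

Run:
```python
from h import *
for c,uv,n in(('yellow',[[(118-3)/7+190,(120-3)/7+175],[(123-3)/7+190,(222-3)/7+175]],'top'),('blue',[[(585-3)/7+190,(250-3)/7+175],[(640-3)/7+190,(341-3)/7+175]],'top'),
 ('yellow-right-edge',[[(148-3)/7+190,(97-3)/7+175],[(153-3)/7+190,(245-3)/7+175]],'top')):
    q=cast(n,uv,.030)*1000; d=q[0]-q[1]; print(c,q.mean(0).round(1),np.degrees(np.arctan2(d[1],d[0])).round(1),np.hypot(*d).round(1))
# rest top edges yellow at z=.016: left/right edge mids
print(cast('top',[[(82-3)/7+190,(180-3)/7+175],[(187-3)/7+190,(178-3)/7+175]],.016)*1000)
```

```text
yellow [501.2 414.6] 4.1 46.8
blue [439.4 193.5] 30.3 48.2
yellow-right-edge [501.  401.1] 3.1 67.9
[[499.98955693 435.48519373]
 [499.76904278 387.8129005 ]]
```

```bash
python3 -c "
from plant import order,r
print(order.close_job(), r.get_state()['time_s'])"
```

```text
the job is handed in; nothing more can be done
the job is handed in; nothing more can be done
```

All four coloured sticks are lying flat and lengthwise on the rests of their own colours. I handed the job in after about 26 s of the 106 s allowed.

- **Placing:** each stick was gripped at 15 N and lowered until it touched its rest. The contact force before release was between 4 and 10 N. The gripper was then backed away to about (0.19, 0.62, 0.19) m, clear of everything.
- **Centring:** in the final pictures, blue and yellow measure within about 3 mm of the middle of their rests. Red and green also measure within 3 mm in the top view.
- **Where the views disagreed:** the side view put the green and red rests up to about 5 mm off the sticks' measured centres. The red rest was cut off by the image edge there. On green the two views disagree by about 3 mm. I relied on the top view.
- **Angles:** most agree with their rest within 1°. Two readings were about 3° off: green in the top view and blue in the side view. The other view showed each of those straight, so I took them as noise.
- **Left alone:** I did not reach for the black sticks, the white bar or the pink rest. In the last picture they looked to be where they started; I did not measure this.

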